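# Sound a socket's depth with the gauge stand and lock the probe

## Robot

A 6-joint arm with a two-finger parallel gripper is mounted at the origin on the work surface; the furniture and walls round the work are solid. World frame = base frame: x ahead of the robot, y to its left, z up, the work surface at z = 0. Lengths are in m, angles in rad, forces in N, time in s.
With the tool pointing down it reaches from about 0.225 to 0.725 m from the base axis. Payload 3.1 kg.
Tool frame: the origin (TCP) lies midway between the tips of the shut fingers; the grasp point (between the pads) lies 19 mm behind it; z points along the fingers, y is the line along which they close (so a half turn about z gives the same grasp; the last joint's range is limited). The gripper opens to 85 mm and grips with 20 to 120 N. Pads are 22 mm wide; open, the fingers measure 114 mm over their backs; the gripper's body (76 mm by 85 mm) begins 54 mm behind the grasp point. The pads swing forward as they close: fully open they stand 13 mm farther back than shut.
Start: joints at [1.153, 0.048, 0.099, 1.622, 0, 1.443], TCP at [0.15, 0.503, 0.231] pointing down, gripper open.
Joint ranges: [-2.91, 2.91], [-0.99, 1.94], [-1.21, 1.42], [-2.12, 2.29], [-1.49, 1.47], [-3.14, 3.14]. Speed limits (rad/s): [2.79, 2.79, 3.14, 3.14, 3.14, 3.14].

## Interface

Orientations are given as a unit quaternion [x, y, z, w].
In Python, from workcell import sense, vision, robot gives the robot as it stands.
- The arm moves only by the tool jog_arm, never from a script. Its argument "steps" is a list that holds one entry, the list of rows, each a list of 7 numbers: the opening in per cent of the stroke, from 0 (shut) to 100 (fully open), then the shift along the tool's x, y, z in cm, then the turn, a rotation vector about the tool's x, y, z in rad. A call has 1 to 12 rows; each row is the pose to reach, as a shift and turn from the pose commanded when the call began, along the tool's axes at that moment; what a row does not reach only later rows make up. A row lasts 1/8 s, in which the tool goes at most 62.5 mm and 10.7 degrees, less where a joint would pass 70% of its speed; a pose out of reach is approached as far as the arm can. A call with a gripper value outside its range is refused whole. The fingers move at their own pace and stop on an object; "newtons" is the grip in N (left out, the last holds). Time passes only in rows, so rows that repeat a pose let the fingers close. It gives the time, the measured TCP pose, the force, the opening and the grip force at its end, in the units of the state.
- sense(): the state, without advancing time (a new reading comes with each control period).
- vision.read_camera(name): name is "side" or "top" or "wrist"; returns (picture, depth): 400x640x3 uint8, blue, green, red; 400x640 float32, m along the optical axis (not along the pixel's ray), 0 where there is no reading.
- vision.camera_model(name): a dict with "K" (3x3 intrinsics, pixels), "R" (3x3) and "t" (3): a world point X has camera coordinates R X + t. Camera axes: x right, y down, z forward; pixel columns grow to the right and rows downward; lengths in m; the calibration is good to about 2 mm. A picture is of the moment at which its call begins: read the wrist's pose just before it. camera_model takes no time and is no camera call; for the wrist camera it gives the pose at the moment of the call.
- robot.close_job(): hands the job in; it is judged then, once.
The state is a dict: "t": time; "qpos": joint angles; "qd": joint speeds; "joint_torque": joint torques, N m; "eef_pos": TCP position; "ee_rot": TCP orientation; "wrist_force": force on the tool from outside, world axes, zero at the start; "wrist_torque": the same for the moment, N m; "finger_gap": finger opening in m; "finger_force": force on a finger pad.
Only numpy, scipy, OpenCV 4.12 (cv2) and the standard library are available. Lean on these libraries where they do the work, as an engineer would, in place of code of your own. Each camera call takes 0.05 s, during which the arm holds its last target. There are 200 camera calls.

## Task

Take the depth of the hole in the wooden block: push the probe of the gauge stand down by its black sprung knob until you feel its tip rest on the bottom of the hole, pressing only gently, and let the knob go. Then swing the red-handled clamp lever all the way clockwise (seen from above) to lock the probe there, let go of it, and leave the bottle, the spool and the tape measure beside the stand where they are.

Things in the scene. Friction and masses are not known exactly. Their poses are not given: they have to be found in the camera images.
- stand: fixed depth-gauge stand of steel and aluminium; origin on the bench on the probe's vertical axis; x = from its front (robot side) back to its column, y = left, z = up. The top of its grey head is 139 mm above the bench (boss and bushing on it reach 145 mm); the column stands 112 mm behind the probe axis and is no higher than the head; the base is 225 x 130 x 12 mm.
- lever_pivot (a point): point on the vertical turning axis of the clamp lever, 24 mm in front of the probe axis, 172 mm above the bench, which is the height of the middle of the lever's red handle; axes as the stand's
- grip_center (a point): centre of the black knob on top of the probe: an upright cylinder 25 mm across, 30 mm high, to be pinched from above or pressed on its top. It rides on the rod on a spring: pushed down it gives about 1 mm per newton over 14 mm, then is solid; pulled up it is solid at once. At rest it is 185 mm above the probe's tip; at least 30 mm of rod stays free between knob and head.
- probe: the probe: a steel rod 8 mm thick that slides straight up and down in the head, with about 3 N of friction against 1.5 N of weight, so it stays where it is left; origin at its round tip, z up. The tip is 100 mm above the bench when fully up and can go down to 15 mm. It needs no aiming: it always runs down the middle of the hole.
- block: wooden block, 88 x 88 x 60 mm, fixed on the stand under the probe; origin at the centre of its underside, 12 mm above the bench (its top is at 72 mm). A 30 mm square hole goes down its middle; the hole's rigid bottom lies 15 to 47 mm below the block's top: it differs every time, is not reported and must be felt. More than 12 N of the tip on it spoils the block.
- lock_lever (a joint): angle of the clamp lever in rad: 0 = open, pointing front right (45 degrees to the right of straight to the front, seen from above); grows clockwise seen from above, to its stop at 1.3 (locked, pointing front left). It stays where it is left. It takes about 2 N at the handle, and about 4 N from 0.75 on, where its cam begins to squeeze the rod.
- lever_handle (a point): middle of the lever's red upright handle: a round post 18 mm across, 30 mm high, 100 mm from the lever's pivot axis; the lever's bar passes under it with its top 20 mm below this point. The post can turn between the fingers as the lever swings, so the hand need not turn.
- dropper_bottle: small cobalt blue bottle with white pump, 37 x 37 x 116 mm, standing loose beside the stand; origin at the centre of its underside; to be left alone
- spool: white thread spool, 44 mm across, 60 mm high, standing loose beside the stand; origin at the centre of its underside; to be left alone
- tape_measure: round red tape measure, 51 x 66 x 19 mm, lying loose beside the stand; origin at the centre of its underside; to be left alone

How it is judged:
By the outcome, as a careful person would: the job done as asked, in the order asked, and still so for the second after the job is handed in, with the robot touching nothing.
It also fails if it takes over 50 s, if anything falls off the work surface, if the arm or the gripper's body presses on something with over 40 N, if the wrist force passes 120 N, or if a joint passes its speed limit or range.

## Working session

There is one attempt and no reset: what is moved stays moved. The work goes in short steps, Python scripts to look and compute and a tool call to move; the robot and the scene stay as the last step left them, time stands still between calls to the robot, and variables do not carry over. Pictures are saved under pics/ and viewed, at most 10 in all, crops included, and the job is handed in when it is done.

Besides the shell and the picture viewer there is one more tool, called as name(argument=value, ...), one argument or row to a line, values as JSON. jog_arm: Moves the arm, as the interface text tells. Its arguments: {"type":"object","properties":{"steps":{"type":"array"},"newtons":{"type":"number"}},"required":["steps"]}

```bash
mkdir -p pics; cat > h.py <<'E'
from workcell import sense, vision, robot
import numpy as np, cv2
def look(n,f):
    m=vision.camera_model(n); p,d=vision.read_camera(n)
    cv2.imwrite(f'pics/{f}.png',p); np.savez(f'{f}.npz',p=p,d=d,**{k:np.array(m[k]) for k in('K','R','t')})
def pt(f,u,v,z=None):
    a=np.load(f'{f}.npz'); r=np.linalg.inv(a['K'])@[u,v,1]; R=a['R'];t=a['t']
    if z is None:
        return R.T@(r*a['d'][int(v),int(u)]-t)
    c=-R.T@t; w=R.T@r; return c+w*(z-c[2])/w[2]
def proj(f,X):
    a=np.load(f'{f}.npz'); c=a['K']@(a['R']@np.array(X)+a['t']); return c[:2]/c[2]
E
python3 - <<'E'
from h import *
look('top','top1'); look('side','side1')
s=sense(); print({k:np.round(v,3) for k,v in s.items()})
E
```

```text
{'t': np.float64(0.1), 'qpos': array([ 1.153,  0.049,  0.098,  1.622, -0.   ,  1.443]), 'qd': array([ 0.001, -0.001,  0.003,  0.001, -0.002,  0.001]), 'joint_torque': array([ 3.0000e-03, -3.3985e+01,  3.2094e+01,  1.6000e-02, -0.0000e+00,
       -0.0000e+00]), 'eef_pos': array([0.15 , 0.503, 0.23 ]), 'ee_rot': array([ 0.144,  0.99 , -0.001, -0.   ]), 'wrist_force': array([0.504, 0.238, 0.012]), 'wrist_torque': array([-0.041, -0.02 , -0.004]), 'finger_force': np.float64(0.0), 'finger_gap': np.float64(0.085)}
```

View pics/top1.png

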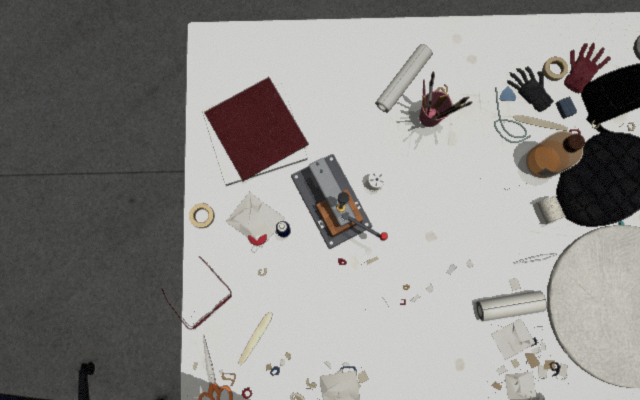

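View pics/side1.png

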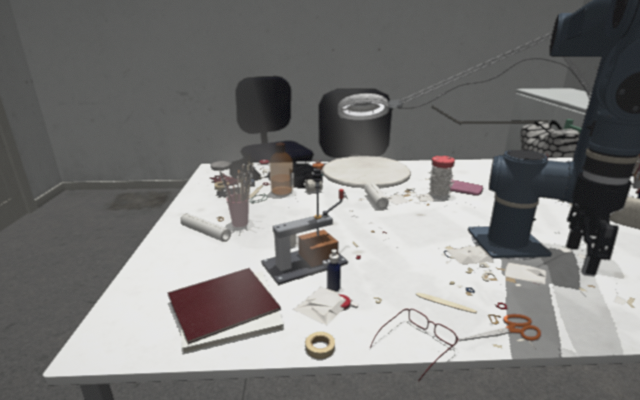

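The top view shows the stand around (335,200), the knob at about (342,198), the red handle at (384,236), the bottle at (283,229), the tape at (257,240) and the spool at (375,181). I'll enlarge that area.

```bash
python3 - <<'E'
from h import *
a=np.load('top1.npz'); p=a['p'][140:270,235:405]
cv2.imwrite('pics/c1.png',cv2.resize(p,None,fx=4.5,fy=4.5,interpolation=cv2.INTER_CUBIC))
print('cam',-a['R'].T@a['t'])
for n,u,v in[('knob',342,198),('handle',384,236),('bottle',283,229),('spool',375,181),('tape',257,240)]:print(n,pt('top1',u,v).round(3))
for n,z in[((333,248),.012),((371,215),.012),((292,174),.012),((331,154),.012)]:print(n,pt('top1',*n,.012).round(3))
E
```

```text
cam [0.41611224 0.13010537 1.37467631]
knob [0.61  0.078 0.281]
handle [ 0.535 -0.019  0.193]
bottle [0.567 0.217 0.105]
spool [ 0.691 -0.018  0.062]
tape [0.55  0.291 0.021]
(333, 248) [0.525 0.093 0.012]
(371, 215) [ 0.61  -0.01   0.012]
(292, 174) [0.726 0.198 0.012]
(331, 154) [0.779 0.092 0.012]
```

View pics/c1.png

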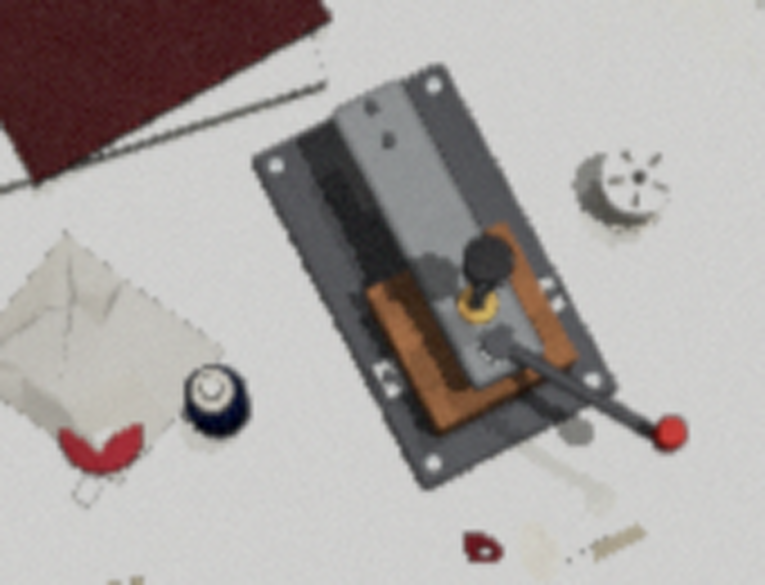

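The crop shows the knob at crop pixel (489,260), the handle at (670,432), and the base corners at (425,488), (617,388), (252,160) and (442,63).

```bash
python3 - <<'E'
from h import *
f=lambda x,y:(235+(x-.0)/4.5,140+y/4.5)
C=[pt('top1',*f(*c),.012) for c in[(425,488),(617,388),(252,160),(442,63)]]
fm=(C[0]+C[1])/2; bm=(C[2]+C[3])/2
print(np.round(C,3), np.linalg.norm(bm-fm), np.linalg.norm(C[0]-C[1]))
print('yaw',np.arctan2(*(bm-fm)[1::-1]), [np.arctan2(*(C[b]-C[a])[1::-1]) for a,b in((0,2),(1,3),(1,0),(3,2))])
print('bush z.142',pt('top1',*f(478,304),.145).round(4))
d=np.load('top1.npz')['d']; print([[pt('top1',u,v).round(3).tolist() for u in range(342,346)] for v in(197,198)])
k=pt('top1',*f(489,260),.30);print('knob@.30',k.round(4), pt('top1',*f(489,260),.29).round(4))
h=pt('top1',*f(670,432),.187);print('handle',h.round(4))
yaw=np.arctan2(*(bm-fm)[1::-1]); a=yaw-np.pi/4+np.pi  # lever dir
piv=k[:2]-.024*np.array([np.cos(yaw),np.sin(yaw)])
print('piv',piv,'dist',np.linalg.norm(h[:2]-piv),'ang',np.arctan2(*(h[:2]-piv)[::-1]),'expected',yaw+np.pi+np.pi/4-2*np.pi)
E
```

```text
[[ 0.524  0.103  0.012]
 [ 0.58  -0.011  0.012]
 [ 0.722  0.2    0.012]
 [ 0.779  0.086  0.012]] 0.22077261873989926 0.12699777921651695
yaw 0.45691082084083545 [np.float64(0.45936600097231817), np.float64(0.45446051541585236), np.float64(2.026576854971206), np.float64(2.030012189825654)]
bush z.142 [0.6108 0.0745 0.145 ]
[[[0.612, 0.078, 0.284], [0.612, 0.076, 0.284], [0.612, 0.074, 0.282], [0.612, 0.072, 0.282]], [[0.61, 0.078, 0.281], [0.61, 0.076, 0.281], [0.61, 0.074, 0.282], [0.61, 0.072, 0.28]]]
knob@.30 [0.6069 0.0757 0.3   ] [0.6087 0.0752 0.29  ]
handle [ 0.5359 -0.0193  0.187 ]
piv [0.58540277 0.06513539] dist 0.09789218760846129 ang -2.1009207320679124 expected -1.8992836693515098
```

jog_arm(
  steps=[
    [[0,0,0,-9,0,0,0],[0,-56.3,-27.9,-10.5,0,0,-0.747],[0,-56.3,-27.9,-10.5,0,0,-0.747],[0,-56.3,-27.9,-10.5,0,0,-0.747],[0,-56.3,-27.9,-10.5,0,0,-0.747],[0,-56.3,-27.9,-10.5,0,0,-0.747],[0,-56.3,-27.9,-10.5,0,0,-0.747],[0,-56.3,-27.9,-10.5,0,0,-0.747],[0,-56.3,-27.9,-10.5,0,0,-0.747],[0,-56.3,-27.9,-10.5,0,0,-0.747],[0,-56.3,-27.9,-10.5,0,0,-0.747],[0,-56.3,-27.9,-10.5,0,0,-0.747]],
  ],
)

```text
t: 1.6
eef_pos: [0.6115, 0.0722, 0.3347]
ee_rot: [-0.225, 0.974, 0.0, -0.001]
wrist_force: [-0.8, -0.2, 0.4]
finger_gap: -0.0003
finger_force: 0.0
```

```bash
python3 - <<'E'
from h import *
look('wrist','w1')
s=sense(); print({k:np.round(v,4) for k,v in s.items()})
for X in [(.6105,.0748,.282),(.5359,-.0193,.187)]: print(proj('w1',X))
E
```

```text
{'t': np.float64(1.65), 'qpos': array([ 0.0053,  0.3756,  0.689 ,  1.8855, -0.0031, -0.4465]), 'qd': array([ 0.0457, -0.048 , -0.0961,  0.028 ,  0.0211,  0.0617]), 'joint_torque': array([  4.0304, -52.2828,  32.901 ,   2.2984,   0.7288,  -0.0987]), 'eef_pos': array([0.6139, 0.0691, 0.3332]), 'ee_rot': array([-2.240e-01,  9.746e-01, -1.400e-03, -9.000e-04]), 'wrist_force': array([ 1.531 , -2.2312, -2.7806]), 'wrist_torque': array([-0.1468, -0.1136,  0.0109]), 'finger_force': np.float64(0.0), 'finger_gap': np.float64(-0.0)}
[324.199422   222.60853842]
[267.52891374  75.29360545]
```

View pics/w1.png

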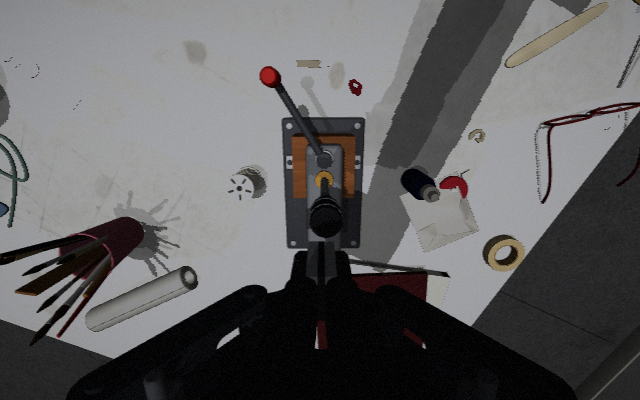

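The wrist view has the knob top at about (325,222), matching my estimate (324,223). The handle is at (269,76) against a predicted (267,75). Now I'll descend and feel.

jog_arm(
  steps=[
    [[0,0,0,2,0,0,0],[0,0,0,4,0,0,0],[0,0,0,4,0,0,0],[0,0,0,4,0,0,0],[0,0,0,4,0,0,0]],
  ],
)

```text
t: 2.28
eef_pos: [0.6102, 0.075, 0.2977]
ee_rot: [-0.227, 0.974, -0.0, 0.001]
wrist_force: [-0.5, 0.8, 0.3]
finger_gap: 0.0001
finger_force: 0.0
```

jog_arm(
  steps=[
    [[0,0,0,0.4,0,0,0],[0,0,0,0.8,0,0,0],[0,0,0,1.2,0,0,0],[0,0,0,1.6,0,0,0],[0,0,0,1.6,0,0,0],[0,0,0,1.6,0,0,0]],
  ],
)

```text
t: 3.02
eef_pos: [0.6097, 0.0748, 0.2805]
ee_rot: [-0.227, 0.974, 0.0, 0.0]
wrist_force: [0.1, -0.2, 0.8]
finger_gap: -0.0005
finger_force: 0.1
```

jog_arm(
  steps=[
    [[0,0,0,0.3,0,0,0],[0,0,0,0.6,0,0,0],[0,0,0,0.9,0,0,0],[0,0,0,1.2,0,0,0],[0,0,0,1.2,0,0,0],[0,0,0,1.2,0,0,0]],
  ],
)

```text
t: 3.78
eef_pos: [0.6098, 0.0749, 0.2682]
ee_rot: [-0.227, 0.974, 0.0, -0.0]
wrist_force: [-0.1, -0.4, 1.2]
finger_gap: -0.0001
finger_force: 0.4
```

jog_arm(
  steps=[
    [[0,0,0,0.3,0,0,0],[0,0,0,0.6,0,0,0],[0,0,0,0.6,0,0,0],[0,0,0,0.6,0,0,0]],
  ],
)

```text
t: 4.28
eef_pos: [0.6099, 0.0748, 0.2622]
ee_rot: [-0.227, 0.974, -0.0, 0.0]
wrist_force: [-0.5, -0.7, 0.5]
finger_gap: -0.0002
finger_force: 0.5
```

jog_arm(
  steps=[
    [[0,0,0,0.2,0,0,0],[0,0,0,0.4,0,0,0],[0,0,0,0.4,0,0,0],[0,0,0,0.4,0,0,0]],
  ],
)

```text
t: 4.78
eef_pos: [0.6098, 0.0748, 0.2583]
ee_rot: [-0.227, 0.974, 0.0, -0.0]
wrist_force: [0.3, -1.1, 1.8]
finger_gap: 0.0003
finger_force: 0.6
```

jog_arm(
  steps=[
    [[0,0,0,0.2,0,0,0],[0,0,0,0.3,0,0,0],[0,0,0,0.3,0,0,0],[0,0,0,0.3,0,0,0]],
  ],
)

```text
t: 5.28
eef_pos: [0.6099, 0.0749, 0.2553]
ee_rot: [-0.227, 0.974, -0.0, 0.0]
wrist_force: [0.5, 0.2, 0.8]
finger_gap: -0.0003
finger_force: 0.6
```

jog_arm(
  steps=[
    [[0,0,0,0.2,0,0,0],[0,0,0,0.4,0,0,0],[0,0,0,0.4,0,0,0],[0,0,0,0.4,0,0,0]],
  ],
)

```text
t: 5.78
eef_pos: [0.6098, 0.0748, 0.2512]
ee_rot: [-0.227, 0.974, 0.0, -0.0]
wrist_force: [0.4, 0.1, 0.2]
finger_gap: -0.0003
finger_force: 0.6
```

jog_arm(
  steps=[
    [[0,0,0,0.2,0,0,0],[0,0,0,0.4,0,0,0],[0,0,0,0.4,0,0,0],[0,0,0,0.4,0,0,0]],
  ],
)

```text
t: 6.28
eef_pos: [0.6098, 0.0748, 0.2472]
ee_rot: [-0.227, 0.974, 0.0, -0.0]
wrist_force: [1.1, 0.4, 1.5]
finger_gap: -0.0002
finger_force: 0.6
```

jog_arm(
  steps=[
    [[0,0,0,0.2,0,0,0],[0,0,0,0.4,0,0,0],[0,0,0,0.4,0,0,0],[0,0,0,0.4,0,0,0]],
  ],
)

```text
t: 6.78
eef_pos: [0.6098, 0.0748, 0.2432]
ee_rot: [-0.227, 0.974, -0.0, -0.0]
wrist_force: [0.5, 0.9, 1.4]
finger_gap: -0.0002
finger_force: 0.6
```

jog_arm(
  steps=[
    [[0,0,0,0.2,0,0,0],[0,0,0,0.4,0,0,0],[0,0,0,0.4,0,0,0],[0,0,0,0.4,0,0,0]],
  ],
)

```text
t: 7.28
eef_pos: [0.6098, 0.0748, 0.2393]
ee_rot: [-0.227, 0.974, -0.0, 0.0]
wrist_force: [0.2, 0.3, 1.3]
finger_gap: 0.0004
finger_force: 0.8
```

jog_arm(
  steps=[
    [[0,0,0,0.2,0,0,0],[0,0,0,0.4,0,0,0],[0,0,0,0.4,0,0,0],[0,0,0,0.4,0,0,0]],
  ],
)

```text
t: 7.78
eef_pos: [0.6099, 0.0749, 0.2358]
ee_rot: [-0.227, 0.974, -0.0, 0.0]
wrist_force: [-0.7, -0.6, 5.6]
finger_gap: 0.0001
finger_force: 2.4
```

jog_arm(
  steps=[
    [[0,0,0,0.1,0,0,0],[0,0,0,0.15,0,0,0],[0,0,0,0.15,0,0,0],[0,0,0,0.15,0,0,0]],
  ],
)

```text
t: 8.28
eef_pos: [0.6099, 0.0748, 0.2346]
ee_rot: [-0.227, 0.974, -0.0, 0.0]
wrist_force: [-0.3, 0.5, 7.5]
finger_gap: 0.0
finger_force: 3.0
```

The force rises about 1 N/mm and reads 7.5 N, so the tip is on the bottom. I'll release gently and go above the handle.

jog_arm(
  steps=[
    [[0,0,0,-0.4,0,0,0],[0,0,0,-0.8,0,0,0],[0,0,0,-1.2,0,0,0],[0,0,0,-6,0,0,0],[30,5,-2.5,-6,0,0,0],[60,10.8,-5.2,-6,0,0,0],[60,10.8,-5.2,-6,0,0,0],[60,10.8,-5.2,-2,0,0,0],[60,10.8,-5.2,-2,0,0,0],[60,10.8,-5.2,-2,0,0,0]],
  ],
)

```text
t: 9.52
eef_pos: [0.5364, -0.019, 0.2546]
ee_rot: [-0.227, 0.974, -0.0, 0.0]
wrist_force: [0.3, 0.6, -0.5]
finger_gap: 0.0514
finger_force: 0.0
```

```bash
python3 - <<'E'
from h import *
look('wrist','w2');look('top','top2')
s=sense(); print(s['eef_pos'],s['finger_gap'])
a=np.load('w2.npz')['p']; b=np.load('top2.npz')['p'][140:270,235:405]
cv2.imwrite('pics/w2b.png',np.hstack([cv2.resize(a,(480,300)),cv2.resize(b,(310,237))[:, :].copy() if 0 else cv2.copyMakeBorder(cv2.resize(b,(310,237)),0,63,0,0,0)]))
print(proj('w2',(.536,-.019,.187)),proj('w2',(.6105,.0748,.243)))
E
```

```text
[ 0.53723774 -0.01922261  0.25601998] 0.051543096295772604
[320.68760364 214.45520985] [393.6283892  387.24544137]
```

View pics/w2b.png

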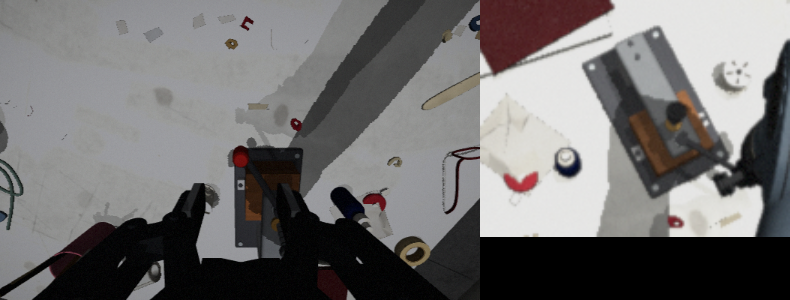

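The left half shows the red handle centred between the fingers at (321,208) full-scale. The right half shows the knob lowered and the bystanders in place. Descend and grip.

jog_arm(
  steps=[
    [[60,0.2,0,4,0,0,0],[60,0.2,0,8,0,0,0],[60,0.2,0,9.4,0,0,0],[60,0.2,0,9.4,0,0,0],[15,0.2,0,9.4,0,0,0],[15,0.2,0,9.4,0,0,0],[15,0.2,0,9.4,0,0,0],[15,0.2,0,9.4,0,0,0]],
  ],
  newtons=25,
)

```text
t: 10.62
eef_pos: [0.5355, -0.0204, 0.162]
ee_rot: [-0.227, 0.974, -0.001, 0.002]
wrist_force: [1.6, 0.2, 6.6]
finger_gap: 0.0168
finger_force: 26.1
```

jog_arm(
  steps=[
    [[15,0.3,0.6,-0.1,0,0,0],[15,0.67,1.3,-0.1,0,0,0],[15,0.95,2.0,-0.1,0,0,0],[15,1.15,2.72,-0.1,0,0,0],[15,1.3,3.45,-0.1,0,0,0],[15,1.41,4.19,-0.1,0,0,0],[15,1.41,4.19,-0.1,0,0,0]],
  ],
)

```text
t: 11.5
eef_pos: [0.5008, 0.0102, 0.1617]
ee_rot: [-0.226, 0.974, -0.001, -0.002]
wrist_force: [-3.3, -3.4, 8.1]
finger_gap: 0.0166
finger_force: 24.5
```

jog_arm(
  steps=[
    [[15,0.2,0.75,-0.1,0,0,0],[15,0.24,1.5,-0.1,0,0,0],[15,0.15,2.25,-0.1,0,0,0],[15,0.05,2.98,-0.1,0,0,0],[15,-0.2,3.95,-0.1,0,0,0],[15,-0.54,4.89,-0.1,0,0,0],[15,-0.54,4.89,-0.1,0,0,0]],
  ],
)

```text
t: 12.38
eef_pos: [0.4859, 0.0586, 0.1617]
ee_rot: [-0.227, 0.974, 0.001, 0.0]
wrist_force: [-0.6, -0.6, 4.2]
finger_gap: 0.0172
finger_force: 26.3
```

jog_arm(
  steps=[
    [[15,-0.25,0.5,0,0,0,0],[15,-0.5,1.0,0,0,0,0],[15,-0.6,1.2,0,0,0,0],[15,-0.7,1.35,0,0,0,0],[15,-0.7,1.35,0,0,0,0],[15,-0.7,1.35,0,0,0,0]],
  ],
)

```text
t: 13.12
eef_pos: [0.4857, 0.0696, 0.1616]
ee_rot: [-0.226, 0.974, -0.003, -0.002]
wrist_force: [-1.8, -10.5, 4.6]
finger_gap: 0.0167
finger_force: 27.2
```

jog_arm(
  steps=[
    [[15,-0.15,0.35,0,0,0,0],[15,-0.15,0.35,0,0,0,0],[15,-0.15,0.35,0,0,0,0]],
  ],
)

```text
t: 13.5
eef_pos: [0.4857, 0.07, 0.1616]
ee_rot: [-0.225, 0.974, -0.007, -0.003]
wrist_force: [-1.3, -18.1, 5.2]
finger_gap: 0.0169
finger_force: 27.5
```

At the stop: 18 N with only 0.4 mm more movement. Relax the push, open and lift away.

jog_arm(
  steps=[
    [[15,0.2,-0.45,0,0,0,0],[15,0.2,-0.45,0,0,0,0],[60,0.2,-0.45,0,0,0,0],[60,0.2,-0.45,0,0,0,0],[60,0.2,-0.45,0,0,0,0],[60,0.2,-0.45,-3,0,0,0],[60,0.2,-0.45,-7,0,0,0],[60,5,-0.45,-11,0,0,0],[60,9,-0.45,-11,0,0,0],[60,9,-0.45,-11,0,0,0],[60,9,-0.45,-11,0,0,0]],
  ],
)

```text
t: 14.88
eef_pos: [0.4079, 0.0329, 0.2715]
ee_rot: [-0.227, 0.974, 0.0, 0.0]
wrist_force: [-0.1, 0.1, -0.2]
finger_gap: 0.0515
finger_force: 0.0
```

```bash
python3 - <<'E'
from h import *
look('top','top3');look('wrist','w3')
s=sense(); print(s['t'],s['eef_pos'],s['finger_gap'],s['wrist_force'])
a=np.load('w3.npz')['p']; b=np.load('top3.npz')['p'][140:270,235:405]
cv2.imwrite('pics/f.png',np.hstack([cv2.resize(a,(400,306)),cv2.resize(b,(400,306),interpolation=cv2.INTER_CUBIC)]))
E
```

```text
14.975 [0.40804184 0.03294083 0.27111587] 0.051485704335836484 [ 0.29021123 -0.16278459 -0.22484573]
```

View pics/f.png

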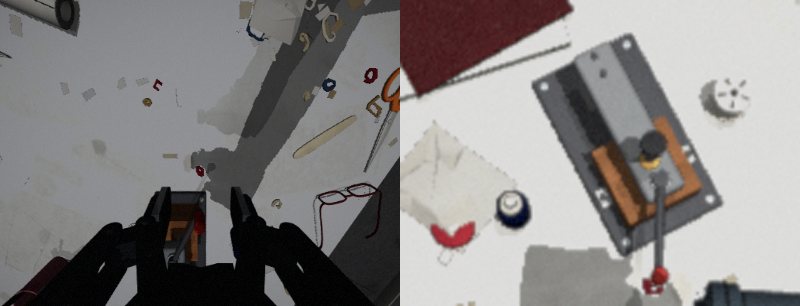

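The final view shows the lever pointing front-left with its handle at crop (659,275). The knob is down, and the bottle, spool and tape haven't moved. I'll check the angle and knob height.

```bash
python3 - <<'E'
from h import *
h=pt('top3',345.1,256.8,.187); d=h[:2]-[.589,.0642]; print(h, np.arctan2(d[1],d[0])%(2*np.pi)-2*np.pi, 'want -3.199')
for f in('top2','top3'): print([pt(f,u,v)[2].round(3) for u,v in((341,200),(342,200),(342,201),(343,200))])
E
```

```text
[0.49050822 0.07101047 0.187     ] -3.21063038161504 want -3.199
[np.float64(0.241), np.float64(0.238), np.float64(0.241), np.float64(0.243)]
[np.float64(0.245), np.float64(0.243), np.float64(0.24), np.float64(0.242)]
```

The lever is at its stop and the knob height hasn't changed.

```bash
python3 -c "
from workcell import robot; print(robot.close_job())"
```

```text
the job is handed in; nothing more can be done
None
```

The probe rests on the bottom of the hole (pressed with about 7.5 N at the knob) and the clamp lever is locked at its clockwise stop. The bottle, spool and tape measure were left where they were, and the job is handed in.

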